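# Touch-test the tall bottle and start its drying timer

### The job

The tall narrow-necked clay bottle on the drying board is next to be checked for dryness: with the fingertips, lightly touch the rim at its top from above, without shifting or lifting it. Then press the timer key directly in front of that bottle, on the robot's side, fully down so that it stays down, and draw the hand clear. Do not touch the other pots, the loose tools, jar and lid, and do not press the other keys.

Things in the scene. Friction and masses are not known exactly. Their poses are not given: they have to be found in the camera images.
- bottle_rim (a point): centre of the flat top of the tall narrow-necked bottle of raw clay, the tallest pot on the board: 200 mm tall (its top is 228 mm above the table), belly 90 mm across, neck 32 mm, foot 84 mm; its top is a flat round rim 46 mm across whose small dark mouth (16 mm) is too narrow for a finger, so the whole top can be touched. It stands loose (0.4 to 0.75 kg) on one of the four places. z points up
- bottle: the same bottle; origin at the centre of its underside
- board: fixed plywood drying board, 250 mm (x) by 580 mm (y), 20 mm thick, on the table; origin at the centre of its underside. x points from the key side (nearest the robot) to the pots, y to the robot's left. Four places in a row along y, 130 mm apart; 135 mm in front of each (towards the robot) is its key, in a grey strip 54 mm wide whose top is 45 mm above the table
- place1 (a point): centre of the leftmost place on the board: top of a round wooden pad 104 mm across, 28 mm above the table; a pot stands within about 10 mm of it. The pad is sprung: pressing down on its pot with 1 to 5 N makes both start to sink, by up to 6 mm under 6 to 10 N, and they come up again
- key1_top (a point): centre of the top of the leftmost key, the one in front of place1: a white upright round button 26 mm across, standing 12 mm proud of the grey strip (57 mm above the table) while up
- key1 (a joint): how far that key is pressed: 0 up, 0.007 m fully down; it needs about 3 N, goes straight down and stays where it is left
- place2 (a point): centre of the second from the left place on the board: top of a round wooden pad 104 mm across, 28 mm above the table; a pot stands within about 10 mm of it. The pad is sprung: pressing down on its pot with 1 to 5 N makes both start to sink, by up to 6 mm under 6 to 10 N, and they come up again
- key2_top (a point): centre of the top of the second from the left key, the one in front of place2: a white upright round button 26 mm across, standing 12 mm proud of the grey strip (57 mm above the table) while up
- key2 (a joint): how far that key is pressed: 0 up, 0.007 m fully down; it needs about 3 N, goes straight down and stays where it is left
- place3 (a point): centre of the third from the left place on the board: top of a round wooden pad 104 mm across, 28 mm above the table; a pot stands within about 10 mm of it. The pad is sprung: pressing down on its pot with 1 to 5 N makes both start to sink, by up to 6 mm under 6 to 10 N, and they come up again
- key3_top (a point): centre of the top of the third from the left key, the one in front of place3: a white upright round button 26 mm across, standing 12 mm proud of the grey strip (57 mm above the table) while up
- key3 (a joint): how far that key is pressed: 0 up, 0.007 m fully down; it needs about 3 N, goes straight down and stays where it is left
- place4 (a point): centre of the rightmost place on the board: top of a round wooden pad 104 mm across, 28 mm above the table; a pot stands within about 10 mm of it. The pad is sprung: pressing down on its pot with 1 to 5 N makes both start to sink, by up to 6 mm under 6 to 10 N, and they come up again
- key4_top (a point): centre of the top of the rightmost key, the one in front of place4: a white upright round button 26 mm across, standing 12 mm proud of the grey strip (57 mm above the table) while up
- key4 (a joint): how far that key is pressed: 0 up, 0.007 m fully down; it needs about 3 N, goes straight down and stays where it is left
- flask: bystander: short narrow-necked clay bottle, same shape but only 125 mm tall, 88 mm across, on another place; origin under its centre
- beaker: bystander: straight open clay beaker, 160 mm tall, 72 mm across, no neck, on another place; origin under its centre
- mug: bystander: clay mug with one handle, 90 mm tall, 80 mm across (handle farther out), on another place; origin under its centre
- knife: bystander: flat wooden modelling knife about 160 mm long and 6 mm thick, lying on the board between the pots and the keys; origin under its middle
- brush: bystander: brush lying on the table at the right of the board
- jar: bystander: white jar with a wooden cap, 85 mm tall, 68 mm across, at the left of the board; origin under its centre
- lid: bystander: loose clay pot lid with a knob, 90 mm across, 36 mm tall, at the left of the board; origin under its centre

How it is judged:
On the way, in this order (a step that is already met when the one before it is completed fails the run):
1. the fingertips touch the top of the tall bottle from above (contact force between the fingers and bottle above 0.3 N and z of the grasp point in the frame of bottle_rim above 0 m and horizontal distance between the grasp point and bottle_rim below 0.035 m), for 0.1 s.
2. the hand has left the bottle and the key in front of it is pressed down (((horizontal distance between bottle and place1 below 0.04 m and value of joint key1 above 0.005 m) or (horizontal distance between bottle and place2 below 0.04 m and value of joint key2 above 0.005 m) or (horizontal distance between bottle and place3 below 0.04 m and value of joint key3 above 0.005 m) or (horizontal distance between bottle and place4 below 0.04 m and value of joint key4 above 0.005 m)) and contact force between the fingers and bottle below 0.05 N), for 0.1 s.
At the end, for the whole second after the job is handed in: the tall bottle stands upright (within 0.1 rad) and at rest within 15 mm of where it stood, the key in front of it is down by more than 5 of its 7 mm, the other keys are up (less than 2 mm), and no bystander has moved by 15 mm (((horizontal distance between bottle and place1 below 0.04 m and value of joint key1 above 0.005 m) or (horizontal distance between bottle and place2 below 0.04 m and value of joint key2 above 0.005 m) or (horizontal distance between bottle and place3 below 0.04 m and value of joint key3 above 0.005 m) or (horizontal distance between bottle and place4 below 0.04 m and value of joint key4 above 0.005 m)) and not ((not (horizontal distance between bottle and place1 below 0.04 m) and value of joint key1 above 0.002 m) or (not (horizontal distance between bottle and place2 below 0.04 m) and value of joint key2 above 0.002 m) or (not (horizontal distance between bottle and place3 below 0.04 m) and value of joint key3 above 0.002 m) or (not (horizontal distance between bottle and place4 below 0.04 m) and value of joint key4 above 0.002 m)) and angle between bottle's own z axis and vertical below 0.1 rad and distance of each of bottle, flask, beaker, mug, knife, brush, jar, lid from where it was at the start of the episode below 0.015 m and linear speed of bottle below 0.02 m/s); the robot touches nothing.
It fails at once if the tall bottle is pushed with more than 20 N (contact force between any of the fingers, the arm and bottle above 20 N).
It fails at once if the tall bottle is tipped (0.15 rad), shifted (15 mm) or lifted (6 mm) (angle between bottle's own z axis and vertical above 0.15 rad or distance of bottle from where it was at the start of the episode above 0.015 m or z of bottle in the frame of board above 0.034 m).
It fails at once if another key is pressed (2 mm) ((not (horizontal distance between bottle and place1 below 0.04 m) and value of joint key1 above 0.002 m) or (not (horizontal distance between bottle and place2 below 0.04 m) and value of joint key2 above 0.002 m) or (not (horizontal distance between bottle and place3 below 0.04 m) and value of joint key3 above 0.002 m) or (not (horizontal distance between bottle and place4 below 0.04 m) and value of joint key4 above 0.002 m)).
It fails at once if another pot or a loose bystander is touched (1 N) or moved (15 mm) (contact force between any of the fingers, the arm and flask above 1 N or contact force between any of the fingers, the arm and beaker above 1 N or contact force between any of the fingers, the arm and mug above 1 N or contact force between any of the fingers, the arm and knife above 1 N or contact force between any of the fingers, the arm and brush above 1 N or contact force between any of the fingers, the arm and jar above 1 N or contact force between any of the fingers, the arm and lid above 1 N or distance of any of flask, beaker, mug, knife, brush, jar, lid from where it was at the start of the episode above 0.015 m).
It also fails if it takes over 48 s, if anything falls off the work surface, if the arm or the gripper's body presses on something with over 40 N, if the wrist force passes 120 N, or if a joint passes its speed limit or range.

### The arm

A 6-joint arm with a two-finger parallel gripper is mounted at the origin on the work surface. World frame = base frame: x ahead of the robot, y to its left, z up, the work surface at z = 0. Lengths are in m, angles in rad, forces in N, time in s.
With the tool pointing down it reaches from about 0.375 to 0.975 m from the base axis. Payload 3.8 kg.
Tool frame: the origin (TCP) lies where the fingers leave the gripper's body, on its centre line; the fingertips stand 73 mm ahead of it and the grasp point (between the pads) lies 54 mm ahead of it (nose_length is the distance from the TCP to the fingertips, in m); z points along the fingers, y is the line along which they close (so a half turn about z gives the same grasp; the last joint's range is limited). The gripper opens to 85 mm and grips with 20 to 120 N. Pads are 22 mm wide; open, the fingers measure 114 mm over their backs; the gripper's body (76 mm by 85 mm) begins 54 mm behind the grasp point. The pads swing forward as they close: fully open they stand 13 mm farther back than shut.
Start: joints at [-1.215, 0.264, 1.604, -0, 1.274, -0.037], TCP at [0.258, -0.624, 0.304] pointing down, gripper open.
Joint ranges: [-2.63, 2.63], [-0.94, 2.18], [0.31, 2.57], [-1.31, 4.45], [0, 2.66], [-2.55, 2.55]. Speed limits (rad/s): [2.57, 2.57, 3.14, 3.14, 3.14, 3.14].

### API

Orientations are given as a rotation vector (axis times angle).
In Python, from workcell import read_state, read_camera, calibration, finish_job, look_for, cut_out, tip_of, nose_length gives the robot as it stands.
- The arm moves only by the tool step_arm, never from a script. Its argument "targets" is a list of rows, each a list of 3 entries, a list of its own where there are three numbers: the turn, a rotation vector about the tool's x, y, z in rad, then the shift along the tool's x, y, z in mm, then the finger opening in mm, from 0 to 85.4. In form: [[[ax, ay, az], [x, y, z], grip], ...]. A call has 1 to 5 rows; each row shifts and turns the commanded pose from where the row before left it, along the tool's axes as they then stand; what a row does not reach is not made up. A row lasts 1/12 s, in which the tool goes at most 41.7 mm and 7.16 degrees, less where a joint would pass 70% of its speed; a pose out of reach is approached as far as the arm can. A call with a gripper value outside its range is refused whole. The fingers move at their own pace and stop on an object; "grip_force" is the grip in N (left out, the last holds). Time passes only in rows, so rows that do not move let the fingers close. It gives the time, the measured TCP pose, the force, the opening and the grip force at its end, in the units of the state.
- read_state(): the state, without advancing time (a new reading comes with each control period).
- read_camera(name): name is "scene" or "side" or "wrist"; returns the picture (480x640x3 uint8, red, green, blue); there is no depth.
- calibration(name): a dict with "camera_matrix" (3x3 intrinsics, pixels), "R" (3x3) and "t" (3): a world point X has camera coordinates R X + t. Camera axes: x right, y down, z forward; pixel columns grow to the right and rows downward; lengths in m; the calibration is good to about 2 mm. A picture is of the moment at which its call begins: read the wrist's pose just before it. calibration takes no time and is no camera call; for the wrist camera it gives the pose at the moment of the call.
- finish_job(): hands the job in; it is judged then, once.
Trained networks look in the newest picture that a camera, given by its name, has taken for a name from the list of things; names that differ only in an ending like _2 or _b are one class to them, and where a whole thing is asked for, a point or a joint stands for the part that bears it (a point fixed in the world has none). Each returns a list of dicts, best first, with "score" (0 to 1); they miss things now and then, are a little off and sometimes report something else, mostly with a low value. They report only what shows in the picture. A call takes as long as a camera call.
- look_for(camera, query): "extent" ([left, top, right, bottom] in pixels, round what is visible of it).
- cut_out(camera, query): "region" (480x640 bool, what is visible of it) and "extent" ([left, top, right, bottom] in pixels, round what is visible of it).
- tip_of(camera, query): "at" ([row, column] in pixels: a listed point, or the origin of a listed thing).
The state is a dict: "time": time; "q": joint angles; "joint_vel": joint speeds; "joint_torque": joint torques, N m; "tool_pos": TCP position; "tcp_rot": TCP orientation; "wrist_force": force on the tool from outside, world axes, zero at the start; "torque": the same for the moment, N m; "width": opening from 0.0 (shut) to 1.0 (fully open); "grip_force": force on a finger pad.
Only numpy, scipy, OpenCV 4.12 (cv2) and the standard library are available. Lean on these libraries where they do the work, as an engineer would, in place of code of your own. Each camera call takes 0.05 s, during which the arm holds its last target. There are 200 camera calls.

## Working session

There is one attempt and no reset: what is moved stays moved. The work goes in short steps, Python scripts to look and compute and a tool call to move; the robot and the scene stay as the last step left them, time stands still between calls to the robot, and variables do not carry over. Pictures are saved under pics/ and viewed, at most 10 in all, crops included, and the job is handed in when it is done.

Besides the shell and the picture viewer there is one more tool, called as name([rows], argument=value, ...), one row to a line, values as JSON. step_arm: Moves the arm, as the interface text tells. Its arguments: {"type":"object","properties":{"targets":{"type":"array","items":{"type":"array"}},"grip_force":{"type":"number"}},"required":["targets"]}

```bash
mkdir -p pics; cat > h.py <<'E'
import numpy as np, cv2
from workcell import *
from scipy.spatial.transform import Rotation as Ro
def ray(cam,u,v):
    c=calibration(cam);K=np.array(c["camera_matrix"]);R=np.array(c["R"]);t=np.array(c["t"])
    d=R.T@np.linalg.inv(K)@np.array([u,v,1.]);o=-R.T@t
    return o,d
def atz(cam,u,v,z):
    o,d=ray(cam,u,v);return o+d*(z-o[2])/d[2]
def totool(target):  # world tcp target -> tool-frame mm
    s=read_state();R=Ro.from_rotvec(s["tcp_rot"]).as_matrix()
    return R.T@(np.array(target)-np.array(s["tool_pos"]))*1000
E
python3 - <<'E'
from h import *
for c in ["scene","side"]:
    im=read_camera(c);cv2.imwrite(f"pics/{c}1.png",im[:,:,::-1])
    for q,z in [("bottle_rim",.228),("key1_top",.057),("key2_top",.057),("key3_top",.057),("key4_top",.057),("board",0)]:
        for r in tip_of(c,q)[:2]:
            v,u=r["at"];print(c,q,round(r["score"],2),np.round([u,v]),np.round(atz(c,u,v,z),4))
s=read_state();print(s);print(nose_length() if callable(nose_length) else nose_length)
print(np.round(Ro.from_rotvec(s["tcp_rot"]).as_matrix(),3))
E
```

```text
scene bottle_rim 0.56 [333. 248.] [ 0.6063 -0.1129  0.228 ]
scene key1_top 0.54 [322. 236.] [0.426  0.1499 0.057 ]
scene key2_top 0.54 [302. 265.] [0.4545 0.0095 0.057 ]
scene key2_top 0.21 [314. 299.] [ 0.5471 -0.0861  0.057 ]
scene key3_top 0.44 [275. 291.] [ 0.4563 -0.1077  0.057 ]
scene key4_top 0.63 [422. 222.] [0.628  0.3559 0.057 ]
scene key4_top 0.61 [246. 330.] [ 0.4796 -0.2451  0.057 ]
scene board 0.79 [323. 307.] [ 0.5433 -0.0423  0.    ]
side bottle_rim 0.62 [327. 178.] [ 0.6063 -0.1069  0.228 ]
side key1_top 0.75 [277. 282.] [0.5624 0.1619 0.057 ]
side key1_top 0.63 [383. 211.] [ 0.4969 -0.2466  0.057 ]
side key2_top 0.53 [344. 271.] [0.4446 0.0133 0.057 ]
side key3_top 0.59 [367. 238.] [ 0.4681 -0.126   0.057 ]
side key3_top 0.58 [348. 201.] [ 0.6088 -0.2109  0.057 ]
side key4_top 0.52 [386. 214.] [ 0.4804 -0.2427  0.057 ]
side key4_top 0.21 [318. 300.] [0.4343 0.1343 0.057 ]
side board 0.56 [329. 251.] [ 0.5504 -0.0515  0.    ]
{'time': 0.7, 'q': array([-1.21491214e+00,  2.63822176e-01,  1.60396364e+00, -1.27052220e-05,
        1.27367426e+00, -3.69266424e-02]), 'joint_vel': array([ 0.00140144,  0.00011058,  0.00026491, -0.00080565, -0.00126081,
       -0.00018931]), 'joint_torque': array([ 5.54734597e-04, -5.14846122e+01, -3.67607939e+01, -6.30902741e-05,
        7.06477495e-04,  4.40326389e-06]), 'tool_pos': array([ 0.25836458, -0.62361211,  0.30395189]), 'tcp_rot': array([3.08106218e+00, 6.13046291e-01, 1.42278797e-05]), 'wrist_force': array([ 0.25273382, -0.71517589, -0.31523036]), 'torque': array([0.02510251, 0.01143892, 0.02548926]), 'grip_force': 0.0, 'width': 1.0015111981002907}
0.0726
[[ 0.924  0.383  0.   ]
 [ 0.383 -0.924 -0.   ]
 [-0.     0.    -1.   ]]
```

View pics/scene1.png

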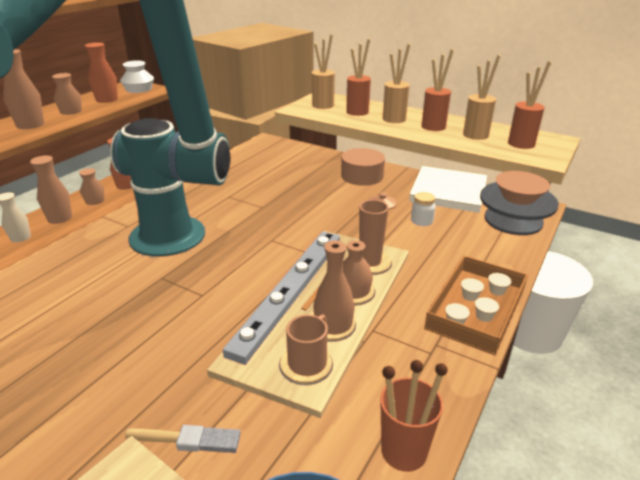

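View pics/side1.png

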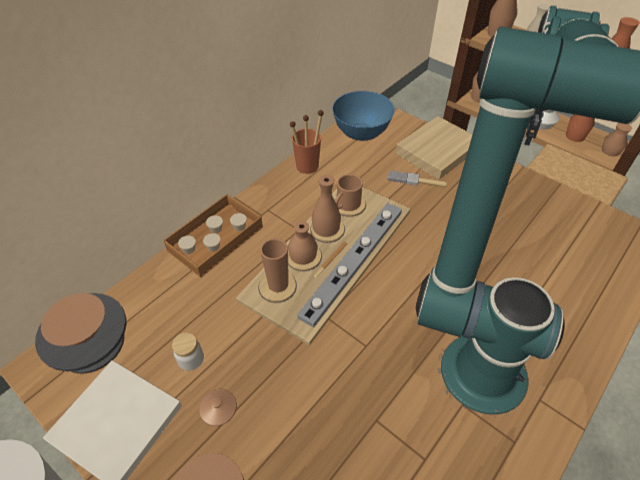

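The scene view shows the tall bottle's rim at about (335,246), on the third place from the left. Its key, key3, is at (277,297). In the side view the rim is at (326,180) and key3 is at (365,241).

```bash
python3 - <<'E'
from h import *
for c,P in [("scene",[(335,246,.228),(247,333,.057),(277,297,.057),(302,267,.057)]),("side",[(326,180,.228),(387,214,.057),(365,241,.057),(342,270,.057),(317,302,.057)])]:
    for u,v,z in P: print(c,u,v,np.round(atz(c,u,v,z),4))
c=calibration("wrist");R=np.array(c["R"]);s=read_state();o=-R.T@np.array(c["t"])
print("cam in tool",Ro.from_rotvec(s["tcp_rot"]).as_matrix().T@(o-s["tool_pos"]), np.round(Ro.from_rotvec(s["tcp_rot"]).as_matrix().T@R.T,2))
print(totool([.55,-.108,.45]))
E
```

```text
scene 335 246 [ 0.6063 -0.1033  0.228 ]
scene 247 333 [ 0.4864 -0.2522  0.057 ]
scene 277 297 [ 0.4722 -0.1242  0.057 ]
scene 302 267 [0.4582 0.002  0.057 ]
side 326 180 [ 0.6053 -0.0996  0.228 ]
side 387 214 [ 0.4792 -0.2448  0.057 ]
side 365 241 [ 0.4651 -0.1132  0.057 ]
side 342 270 [0.45   0.0142 0.057 ]
side 317 302 [0.4341 0.1408 0.057 ]
cam in tool [ 0.08209602  0.00027272 -0.06988893] [[-0.   -0.95 -0.32]
 [ 1.   -0.   -0.  ]
 [ 0.   -0.32  0.95]]
[ 466.79183314 -364.68625231 -146.10421728]
```

step_arm([
  [[0, 0, -0.12], [0, 0, -20], 0],
  [[0, 0, -0.12], [0, 0, -20], 0],
  [[0, 0, -0.12], [0, 0, -20], 0],
  [[0, 0, -0.12], [0, 0, -20], 0],
  [[0, 0, -0.12], [0, 0, -20], 0],
])

```text
time: 1.12
tool_pos: [0.2583, -0.6235, 0.4048]
tcp_rot: [-2.758, -1.504, -0.0]
wrist_force: [-0.2, -0.1, -0.1]
width: 0.3
grip_force: 0.0
```

step_arm([
  [[0, 0, -0.12], [0, 0, -20], 0],
  [[0, 0, -0.12], [0, 0, 0], 0],
  [[0, 0, -0.12], [0, 0, 0], 0],
  [[0, 0, -0.12], [0, 0, 0], 0],
  [[0, 0, 0], [0, 0, 0], 0],
])

```text
time: 1.53
tool_pos: [0.2584, -0.6236, 0.4242]
tcp_rot: [2.324, 2.113, -0.0]
wrist_force: [0.7, -0.0, 0.1]
width: -0.002
grip_force: 0.0
```

```bash
python3 - <<'E'
from h import *
s=read_state();print(s["q"],s["width"],s["tool_pos"]);print(totool([.55,-.105,.42]))
E
```

```text
[-1.21488942e+00  2.17807708e-01  1.44322005e+00  8.71171374e-07
  1.48014585e+00 -1.11984762e+00] -0.0017350482822302532 [ 0.25837118 -0.62357561  0.42418923]
[543.91202443 241.09968839   4.02851172]
```

step_arm([
  [[0, 0, 0], [36, 16, 0], 0],
  [[0, 0, 0], [36, 16, 0], 0],
  [[0, 0, 0], [36, 16, 0], 0],
  [[0, 0, 0], [36, 16, 0], 0],
  [[0, 0, 0], [36, 16, 0], 0],
])

```text
time: 1.95
tool_pos: [0.356, -0.4507, 0.4238]
tcp_rot: [2.332, 2.105, 0.0]
wrist_force: [1.4, -0.1, -0.0]
width: -0.002
grip_force: 0.0
```

step_arm([
  [[0, 0, 0], [36, 16, 0], 0],
  [[0, 0, 0], [36, 16, 0], 0],
  [[0, 0, 0], [36, 16, 0], 0],
  [[0, 0, 0], [36, 16, 0], 0],
  [[0, 0, 0], [36, 16, 0], 0],
])

```text
time: 2.37
tool_pos: [0.4533, -0.2791, 0.424]
tcp_rot: [2.331, 2.105, 0.0]
wrist_force: [0.8, -0.4, -0.2]
width: 0.001
grip_force: 0.0
```

step_arm([
  [[0, 0, 0], [36, 16, 0], 0],
  [[0, 0, 0], [36, 16, 0], 0],
  [[0, 0, 0], [36, 16, 0], 0],
  [[0, 0, 0], [36, 16, 0], 0],
  [[0, 0, 0], [0, 0, 0], 0],
])

```text
time: 2.78
tool_pos: [0.533, -0.1382, 0.4237]
tcp_rot: [-2.324, -2.112, -0.006]
wrist_force: [0.1, -0.2, 0.1]
width: 0.0
grip_force: 0.0
```

```bash
python3 - <<'E'
from h import *
s=read_state();print(s["q"],s["tool_pos"])
im=read_camera("wrist");cv2.imwrite("pics/w1.png",im[:,:,::-1])
for q,z in [("bottle_rim",.228),("key3_top",.057),("key2_top",.057)]:
    for r in tip_of("wrist",q)[:3]:
        v,u=r["at"];print(q,round(r["score"],2),np.round([u,v]),np.round(atz("wrist",u,v,z),4))
print(totool([.606,-.103,.35]))
E
```

```text
[-0.30087747 -0.02461905  1.70764105  0.004013    1.45809325 -0.20589345] [ 0.53300557 -0.13817077  0.42374699]
bottle_rim 0.75 [429. 161.] [ 0.6029 -0.1062  0.228 ]
key3_top 0.67 [258. 169.] [ 0.462  -0.1276  0.057 ]
key3_top 0.16 [323.  85.] [ 0.5401 -0.0507  0.057 ]
[48.73606718 71.25137696 73.69775811]
```

View pics/w1.png

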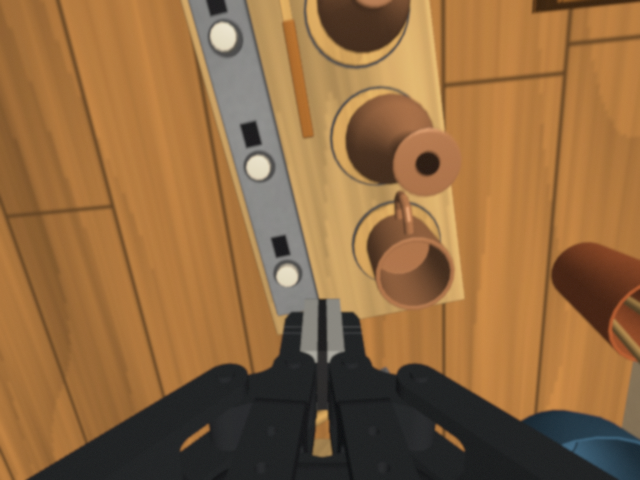

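The wrist view shows the rim's mouth at (428,163) and key3 at (259,167), which agrees with the other two cameras. Next I move over the rim.

step_arm([
  [[0, 0, 0], [16, 23, 0], 0],
  [[0, 0, 0], [16, 23, 0], 0],
  [[0, 0, 0], [16, 23, 0], 0],
  [[0, 0, 0], [0, 0, 30], 0],
  [[0, 0, 0], [0, 0, 30], 0],
])

```text
time: 3.4
tool_pos: [0.6058, -0.1045, 0.3658]
tcp_rot: [2.327, 2.104, 0.005]
wrist_force: [0.4, 0.5, -1.2]
width: -0.003
grip_force: 0.0
```

step_arm([
  [[0, 0, 0], [0, 0, 20], 0],
  [[0, 0, 0], [0, 0, 20], 0],
  [[0, 0, 0], [0, 0, 0], 0],
])

```text
time: 3.65
tool_pos: [0.6011, -0.1044, 0.3183]
tcp_rot: [-2.326, -2.101, 0.009]
wrist_force: [-1.7, 0.6, -0.4]
width: 0.002
grip_force: 0.0
```

```bash
python3 - <<'E'
from h import *
s=read_state();print(s["tool_pos"],s["wrist_force"])
im=read_camera("wrist");im2=read_camera("side")
cv2.imwrite("pics/w2.png",np.hstack([cv2.resize(im,(400,300)),cv2.resize(im2[100:280,220:460],(400,300))])[:,:,::-1])
for q,z in [("bottle_rim",.228),("key3_top",.057)]:
    for r in tip_of("wrist",q)[:2]:
        v,u=r["at"];print(q,round(r["score"],2),np.round([u,v]),np.round(atz("wrist",u,v,z),4))
E
```

```text
[ 0.6010758  -0.10443138  0.31828586] [-1.662884    0.64573331 -0.35213559]
bottle_rim 0.65 [333. 289.] [ 0.6081 -0.1045  0.228 ]
key3_top 0.61 [168. 233.] [ 0.4683 -0.1206  0.057 ]
```

View pics/w2.png

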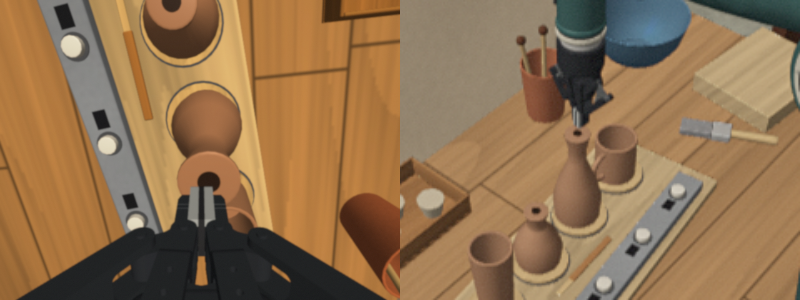

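The left half shows the closed tips just above the rim, whose mouth is at (208,181) in the composite. The side view agrees. I lower gently while watching the force.

step_arm([
  [[0, 0, 0], [0, 4, 2], 0],
  [[0, 0, 0], [0, 0, 2], 0],
  [[0, 0, 0], [0, 0, 2], 0],
  [[0, 0, 0], [0, 0, 0], 0],
  [[0, 0, 0], [0, 0, 0], 0],
])

```text
time: 4.27
tool_pos: [0.6079, -0.1032, 0.3179]
tcp_rot: [-2.327, -2.11, 0.0]
wrist_force: [-0.1, 0.1, 0.0]
width: -0.001
grip_force: 0.0
```

step_arm([
  [[0, 0, 0], [0, 0, 4], 0],
  [[0, 0, 0], [0, 0, 4], 0],
  [[0, 0, 0], [0, 0, 3], 0],
  [[0, 0, 0], [0, 0, 1], 0],
  [[0, 0, 0], [0, 0, 0], 0],
])

```text
time: 4.68
tool_pos: [0.6076, -0.1032, 0.305]
tcp_rot: [-2.327, -2.109, 0.001]
wrist_force: [0.6, 0.9, 0.2]
width: -0.001
grip_force: 0.0
```

step_arm([
  [[0, 0, 0], [0, 0, 1], 0],
  [[0, 0, 0], [0, 0, 1], 0],
  [[0, 0, 0], [0, 0, 0], 0],
])

```text
time: 4.93
tool_pos: [0.6079, -0.1033, 0.3038]
tcp_rot: [-2.328, -2.11, 0.0]
wrist_force: [0.5, 0.0, 0.1]
width: 0.002
grip_force: 0.0
```

step_arm([
  [[0, 0, 0], [0, 0, 1], 0],
  [[0, 0, 0], [0, 0, 0], 0],
])

```text
time: 5.1
tool_pos: [0.6079, -0.1033, 0.3028]
tcp_rot: [-2.328, -2.11, 0.0]
wrist_force: [-0.4, 0.1, -0.3]
width: 0.001
grip_force: 0.0
```

step_arm([
  [[0, 0, 0], [0, 0, 1], 0],
  [[0, 0, 0], [0, 0, 0], 0],
])

```text
time: 5.27
tool_pos: [0.6079, -0.1033, 0.3017]
tcp_rot: [-2.327, -2.11, 0.0]
wrist_force: [-0.2, 0.4, -0.2]
width: 0.0
grip_force: 0.0
```

step_arm([
  [[0, 0, 0], [0, 0, 1], 0],
  [[0, 0, 0], [0, 0, 0], 0],
])

```text
time: 5.43
tool_pos: [0.6079, -0.1033, 0.3007]
tcp_rot: [-2.327, -2.11, 0.0]
wrist_force: [-0.7, 0.1, -0.3]
width: 0.001
grip_force: 0.0
```

step_arm([
  [[0, 0, 0], [0, 0, 1], 0],
  [[0, 0, 0], [0, 0, 0], 0],
])

```text
time: 5.6
tool_pos: [0.6081, -0.1033, 0.3003]
tcp_rot: [2.327, 2.11, 0.001]
wrist_force: [-1.4, 0.6, 2.0]
width: 0.0
grip_force: 1.1
```

step_arm([
  [[0, 0, 0], [0, 0, 0.5], 0],
  [[0, 0, 0], [0, 0, 0], 0],
])

```text
time: 5.77
tool_pos: [0.6081, -0.1034, 0.2998]
tcp_rot: [2.327, 2.11, 0.001]
wrist_force: [-0.4, 1.0, 3.3]
width: 0.002
grip_force: 1.4
```

Contact made at about 3 N. I hold briefly, then lift off.

step_arm([
  [[0, 0, 0], [0, 0, 0], 0],
  [[0, 0, 0], [0, 0, 0], 0],
  [[0, 0, 0], [0, 0, 0], 0],
])

```text
time: 6.02
tool_pos: [0.6081, -0.1033, 0.2997]
tcp_rot: [2.327, 2.11, 0.0]
wrist_force: [-0.2, 0.2, 3.2]
width: -0.002
grip_force: 1.5
```

step_arm([
  [[0, 0, 0], [0, 0, -4], 0],
  [[0, 0, 0], [0, 0, -15], 0],
  [[0, 0, 0], [0, 0, -25], 0],
  [[0, 0, 0], [0, 0, -10], 0],
  [[0, 0, 0], [0, 0, 0], 0],
])

```text
time: 6.43
tool_pos: [0.6094, -0.1036, 0.3569]
tcp_rot: [2.324, 2.107, 0.006]
wrist_force: [0.9, -0.2, 0.9]
width: 0.001
grip_force: 0.0
```

```bash
python3 - <<'E'
from h import *
print(read_state()["tool_pos"]);print(totool([.468,-.120,.35]))
E
```

```text
[ 0.60935234 -0.10356841  0.35690021]
[ -30.17370082 -139.10655468    6.0834983 ]
```

step_arm([
  [[0, 0, 0], [-7, -35, 0], 0],
  [[0, 0, 0], [-8, -35, 0], 0],
  [[0, 0, 0], [-7, -35, 0], 0],
  [[0, 0, 0], [-8, -34, 0], 0],
  [[0, 0, 0], [0, 0, 40], 0],
])

```text
time: 6.85
tool_pos: [0.4658, -0.1209, 0.3203]
tcp_rot: [2.32, 2.101, 0.008]
wrist_force: [1.9, -0.2, 0.1]
width: -0.001
grip_force: 0.0
```

step_arm([
  [[0, 0, 0], [0, 0, 40], 0],
  [[0, 0, 0], [0, 0, 40], 0],
  [[0, 0, 0], [0, 0, 25], 0],
  [[0, 0, 0], [0, 0, 0], 0],
  [[0, 0, 0], [0, 0, 0], 0],
])

```text
time: 7.27
tool_pos: [0.465, -0.1191, 0.2062]
tcp_rot: [-2.324, -2.107, 0.004]
wrist_force: [0.6, 0.2, 0.6]
width: 0.0
grip_force: 0.0
```

```bash
python3 - <<'E'
from h import *
s=read_state();print(s["tool_pos"],s["wrist_force"])
im=read_camera("wrist");im2=read_camera("side")
cv2.imwrite("pics/w3.png",np.hstack([cv2.resize(im,(400,300)),cv2.resize(im2[140:320,260:500],(400,300))])[:,:,::-1])
for q,z in [("key3_top",.057)]:
    for r in tip_of("wrist",q)[:4]:
        v,u=r["at"];print(q,round(r["score"],2),np.round([u,v]),np.round(atz("wrist",u,v,z),4))
E
```

```text
[ 0.46501523 -0.11906174  0.20623783] [0.58749739 0.24911017 0.62546051]
key3_top 0.66 [325. 249.] [ 0.4696 -0.122   0.057 ]
```

View pics/w3.png

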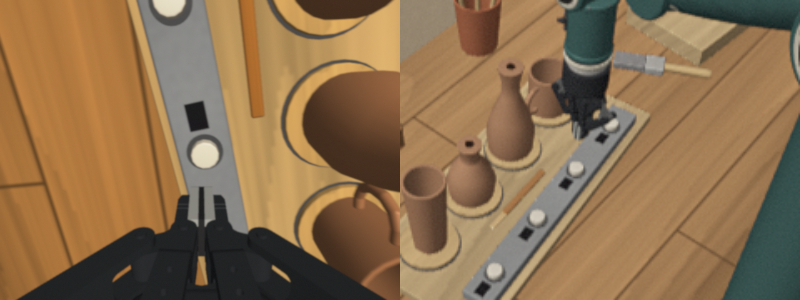

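The key in front of the bottle is at about (205,153) in the composite. The tips are above it with ample clearance, so I descend and press.

step_arm([
  [[0, 0, 0], [0, 2, 30], 0],
  [[0, 0, 0], [0, 0, 25], 0],
  [[0, 0, 0], [0, 0, 10], 0],
  [[0, 0, 0], [0, 0, 0], 0],
  [[0, 0, 0], [0, 0, 0], 0],
])

```text
time: 7.83
tool_pos: [0.4694, -0.1199, 0.1444]
tcp_rot: [2.327, 2.109, 0.001]
wrist_force: [0.5, 0.3, 0.5]
width: -0.002
grip_force: 0.0
```

```bash
python3 - <<'E'
from h import *
s=read_state();print(s["tool_pos"],s["wrist_force"])
im=read_camera("wrist");im2=read_camera("side")
cv2.imwrite("pics/w4.png",np.hstack([cv2.resize(im,(400,300)),cv2.resize(im2[200:290,310:430],(400,300))])[:,:,::-1])
for r in tip_of("wrist","key3_top")[:2]:
        v,u=r["at"];print(round(r["score"],2),np.round([u,v]),np.round(atz("wrist",u,v,.057),4))
E
```

```text
[ 0.46937944 -0.11992626  0.1444433 ] [0.54990898 0.2808174  0.49046885]
0.91 [317. 298.] [ 0.4673 -0.1197  0.057 ]
```

View pics/w4.png

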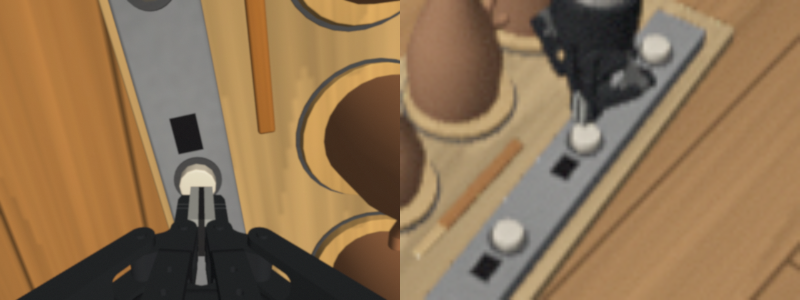

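The tips are right over the key's centre, around (200,183) in the composite. I press.

step_arm([
  [[0, 0, 0], [0, -1, 8], 0],
  [[0, 0, 0], [0, 0, 4], 0],
  [[0, 0, 0], [0, 0, 3], 0],
  [[0, 0, 0], [0, 0, 3], 0],
  [[0, 0, 0], [0, 0, 0], 0],
])

```text
time: 8.4
tool_pos: [0.4675, -0.1196, 0.1249]
tcp_rot: [-2.327, -2.11, 0.0]
wrist_force: [-0.9, 0.1, 0.5]
width: -0.002
grip_force: 0.0
```

step_arm([
  [[0, 0, 0], [0, 0, 1.5], 0],
  [[0, 0, 0], [0, 0, 1.5], 0],
  [[0, 0, 0], [0, 0, 0], 0],
])

```text
time: 8.65
tool_pos: [0.4676, -0.1196, 0.1226]
tcp_rot: [-2.327, -2.11, 0.0]
wrist_force: [-2.5, 0.2, 5.7]
width: 0.004
grip_force: 2.3
```

step_arm([
  [[0, 0, 0], [0, 0, 1], 0],
  [[0, 0, 0], [0, 0, 0], 0],
])

```text
time: 8.82
tool_pos: [0.4677, -0.1197, 0.1225]
tcp_rot: [-2.327, -2.11, 0.001]
wrist_force: [-5.0, 1.5, 11.9]
width: -0.004
grip_force: 5.9
```

step_arm([
  [[0, 0, 0], [0, 0, 1], 0],
  [[0, 0, 0], [0, 0, 0], 0],
])

```text
time: 8.98
tool_pos: [0.4678, -0.1197, 0.1225]
tcp_rot: [-2.327, -2.11, 0.001]
wrist_force: [-7.5, 2.6, 19.6]
width: -0.001
grip_force: 9.5
```

The key has reached a hard stop at its full 7 mm. I retreat upward, clear of everything.

step_arm([
  [[0, 0, 0], [0, 0, -6], 0],
  [[0, 0, 0], [0, 0, -25], 0],
  [[0, 0, 0], [0, 0, -40], 0],
  [[0, 0, 0], [0, 0, -40], 0],
  [[0, 0, 0], [0, 0, -40], 0],
])

```text
time: 9.4
tool_pos: [0.467, -0.1194, 0.2723]
tcp_rot: [-2.327, -2.109, 0.001]
wrist_force: [1.0, -1.4, 0.3]
width: -0.004
grip_force: 0.0
```

step_arm([
  [[0, 0, 0], [0, 0, -40], 0],
  [[0, 0, 0], [0, 0, -30], 0],
  [[0, 0, 0], [0, 0, 0], 0],
  [[0, 0, 0], [0, 0, 0], 0],
  [[0, 0, 0], [0, 0, 0], 0],
])

```text
time: 9.82
tool_pos: [0.4673, -0.1195, 0.3405]
tcp_rot: [-2.327, -2.109, 0.001]
wrist_force: [0.8, 0.2, -0.9]
width: 0.003
grip_force: 0.0
```

```bash
python3 - <<'E'
from h import *
im=read_camera("wrist");im2=read_camera("side")
cv2.imwrite("pics/w5.png",np.hstack([cv2.resize(im,(400,300)),cv2.resize(im2[140:320,260:500],(400,300))])[:,:,::-1])
E
```

```text
(no output)
```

View pics/w5.png

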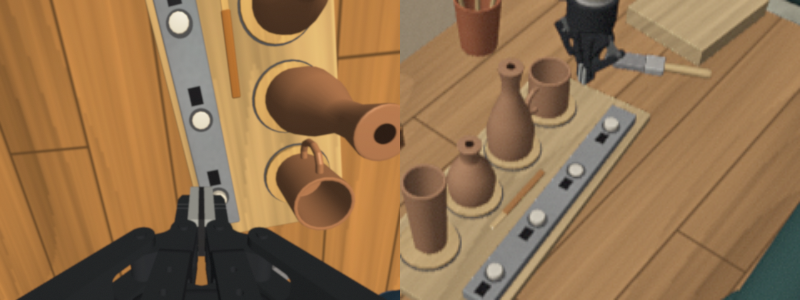

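The key at (577,171) in the side half sits lower than the others. The bottle stands unmoved and the hand is clear.

```bash
python3 -c "
from workcell import *
print(finish_job())"
```

```text
the job is handed in; nothing more can be done
None
```

The job is handed in: I touched the tall bottle's rim at about 3 N, pressed key 3 in front of it down to its stop, and drew the hand clear; the last picture showed the bottle standing where it was, and no verdict came back.

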